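Close the bench screw press by one turn of its hand wheel

ROBOT

A 6-joint arm with a two-finger parallel gripper is mounted at the origin on the work surface. World frame = base frame: x ahead of the robot, y to its left, z up, the work surface at z = 0. Lengths are in m, angles in degrees, forces in N, time in s.
With the tool pointing down it reaches from about 0.3 to 0.75 m from the base axis. Payload 8.5 kg.
Tool frame: the origin (TCP) lies on the mounting face of the last link; the fingertips stand 173 mm ahead of it and the grasp point (between the pads) lies 155 mm ahead of it (env.tips_ahead is the distance from the TCP to the fingertips, in m); z points along the fingers, x is the direction in which the jaws open and shut, and the axes are right-handed (so a half turn about z gives the same grasp; the last joint's range is limited). The gripper opens to 85 mm and grips with 20 to 120 N. Pads are 22 mm wide; open, the fingers measure 114 mm over their backs; the gripper's body (76 mm by 85 mm) begins 54 mm behind the grasp point. The pads swing forward as they close: fully open they stand 13 mm farther back than shut.
Start: joints at [-75.705, 21.807, 74.336, -0, 83.858, -12.336], TCP at [0.247, -0.492, 0.405] pointing down, gripper open.
Joint ranges: [-178.18, 178.18], [-50.72, 133.34], [12.68, 142.11], [-81.47, 261.47], [9.98, 163.14], [-165.26, 165.26]. Speed limits (degrees/s): [136.94, 136.94, 180, 180, 180, 180].

INTERFACE

Orientations are given as a 3x3 rotation matrix whose columns are the frame's x, y, z axes.
In Python, from rig import env gives the robot as it stands. The module is installed in compiled form; this text tells all that it offers.
- The arm moves only by the tool step_arm, never from a script. Its argument "increments" is a list of rows, each an object of numbers: "x", "y", "z": the shift along the tool's x, y, z in cm; "wx", "wy", "wz": the turn, a rotation vector about the tool's x, y, z in rad; "gripper": the finger opening in cm, from 0 to 8.54. A call has 1 to 20 rows; each row shifts and turns the commanded pose from where the row before left it, along the tool's axes as they then stand; what a row does not reach is not made up. A row lasts 1/10 s, in which the tool goes at most 50 mm and 8.59 degrees, less where a joint would pass 70% of its speed; a pose out of reach is approached as far as the arm can. A call with a gripper value outside its range is refused whole. The fingers move at their own pace and stop on an object; "newtons" is the grip in N (left out, the last holds). Time passes only in rows, so rows that do not move let the fingers close. It gives the time, the measured TCP pose, the force and the opening at its end, in the units of the state.
- env.observe(): the state, without advancing time (a new reading comes with each control period).
- env.get_image(name): name is "scene" or "side" or "wrist"; returns a dict with "color" (384x512x3 uint8, blue, green, red), "camera_matrix" (3x3 intrinsics, pixels), "rvec" (rotation vector, rad) and "tvec" (3), from world to camera coordinates, as OpenCV has them. Camera axes: x right, y down, z forward; pixel columns grow to the right and rows downward; lengths in m; the calibration is good to about 2 mm. A picture is of the moment at which its call begins. There is no depth.
- env.close_job(): hands the job in, once; it reports no verdict.
The state is a dict: "time_s": time; "q": joint angles; "qvel": joint speeds; "joint_efforts": joint torques, N m; "position": TCP position; "tool_rot": TCP orientation; "ft_force": force on the tool from outside, world axes, zero at the start; "wrist_torque": the same for the moment, N m; "grip_width": finger opening in m.
Only numpy, scipy, OpenCV 4.12 (cv2) and the standard library are available. Lean on these libraries where they do the work, as an engineer would, in place of code of your own. Each camera call takes 0.05 s, during which the arm holds its last target. There are 200 camera calls.

TASK

The next stack of circuit boards is one screw pitch thinner, so close the bench screw press by exactly one turn: with the fingertips or the outside of the fingers, push the red upright handle of the hand wheel once all the way round, clockwise seen from above, and stop with the handle back where it started. Only push the handle, never grip it or force it, and do not lift or shift the hard drive, spray can and marker pens that lie around the press. Finish with the hand clear of everything.

Things in the scene. Friction and masses are not known exactly. Their poses are not given: they have to be found in the camera images.
- press: Blue bench screw press bolted to the table: base plate 200 x 260 x 22 mm, two steel columns, a crosshead (60 mm in x, 250 mm in y) with its top 172 mm above the table and column nuts up to 184 mm. Origin: centre of the underside of the base, on the table, straight below the wheel's axis; its y axis runs along the crosshead, z up. It stands at a different place and yaw each time and does not move.
- hub (a point): Centre of the hand wheel's hub, on its vertical axis, on top of the hub nut, 218 mm above the table. The wheel is horizontal: grey rim, mean diameter 184 mm, 14 mm thick, its top 205 mm above the table; three flat spokes 120 degrees apart with tops 201 mm above the table, the one under the handle is yellow; the hub is 40 mm across.
- handle: Red upright handle on a pin on the yellow spoke, 72 mm from the wheel's axis: 25 mm in diameter (20 mm at its foot), 52 mm tall, top 253 mm above the table. Origin: centre of its foot, 201 mm above the table. Like any crank handle it can revolve on its own pin, a little stiffly, so its axes tell nothing: use its position.
- wheel (a joint): Angle of the hand wheel in rad, growing clockwise seen from above (which lowers the press plate, 8 mm a turn). It starts somewhere between 0 and 2.5 and is free to turn on past one turn, with stops only far off at -2 and 16. At 0 the handle lies on the press's -x side of the axis. Steady friction: about 3 N of push at the handle keeps it turning slowly, and it stays where it is left.
- drive_mid (a point): Centre of a loose hard disk drive lying flat, silver with a dark top, 147 x 102 x 27 mm, 0.6 kg. Bystander.
- can_mid (a point): Centre of a loose blue spray can standing upright, 52 mm in diameter, 140 mm tall, 0.25 kg. Bystander.
- pen_orange_mid (a point): Centre of a loose orange marker pen lying flat, 113 x 24 x 16 mm, 30 g. Bystander.
- pen_pink_mid (a point): Centre of a loose pink marker pen lying flat, 113 x 24 x 16 mm, 30 g. Bystander.

How it is judged (in metres and radians):
On the way, in this order (a step that is already met when the one before it is completed fails the run):
1. the fingers push the handle through the first part of the turn (wheel angle between 3.1 and 4.7 rad) (contact force between the fingers and handle above 0.3 N and value of joint wheel between 3.1 and 4.7 rad).
2. the fingers push the handle on through the later part of the turn (wheel angle beyond 5.1 rad) (contact force between the fingers and handle above 0.3 N and value of joint wheel above 5.1 rad).
At the end, for the whole second after the job is handed in: The wheel has gone one full turn clockwise from where it started (angle between 5.8 and 9.3 rad, which is one turn on from any start) with the handle within 15 mm of its starting place, the wheel at rest, and each bystander within 20 mm of its starting place (distance of handle from where it was at the start of the episode below 0.015 m and value of joint wheel between 5.8 and 9.3 rad and velocity of joint wheel between -0.05 and 0.05 rad/s and distance of each of drive_mid, can_mid, pen_orange_mid, pen_pink_mid from where it was at the start of the episode below 0.02 m); the robot touches nothing.
It fails at once if the handle is gripped or forced (more than 28 N between fingers and handle) (contact force between the fingers and handle above 28 N).
It fails at once if a bystander is moved more than 20 mm or lifted (distance of any of drive_mid, can_mid, pen_orange_mid, pen_pink_mid from where it was at the start of the episode above 0.02 m).
It also fails if it takes over 64 s, if anything falls off the work surface, if the arm or the gripper's body presses on something with over 40 N, if the wrist force passes 120 N, or if a joint passes its speed limit or range.

## Working session

There is one attempt and no reset: what is moved stays moved. The work goes in short steps, Python scripts to look and compute and a tool call to move; the robot and the scene stay as the last step left them, time stands still between calls to the robot, and variables do not carry over. Pictures are saved under pics/ and viewed, about 8 in all and at most 12, crops included, and the job is handed in when it is done.

Besides the shell and the picture viewer there is one more tool, called as a command line: name --argument value ..., lists and objects as JSON in quotes. step_arm: Moves the arm, as the interface text tells. Its arguments: {"type":"object","properties":{"increments":{"type":"array"},"newtons":{"type":"number"}},"required":["increments"]}

```bash
mkdir -p pics; cat > h.py <<'E'
import numpy as np, cv2
from rig import env
def cam(n):
    i=env.get_image(n); R=cv2.Rodrigues(np.array(i['rvec'],float))[0]
    return i['color'],np.array(i['camera_matrix'],float),R,np.array(i['tvec'],float).ravel()
def ray(c,u,v):
    _,K,R,t=c; return -R.T@t, R.T@np.linalg.inv(K)@np.array([u,v,1.])
def plane(c,u,v,z):
    o,d=ray(c,u,v); return o+d*(z-o[2])/d[2]
def proj(c,p):
    _,K,R,t=c; q=K@(R@np.array(p,float)+t); return q[:2]/q[2]
E
python3 - <<'E'
from h import *
a=cam('scene');b=cam('side')
cv2.imwrite('pics/1.png',a[0]);cv2.imwrite('pics/2.png',b[0])
for c in(a,b): print(-c[2].T@c[3])
s=env.observe();print(s['time_s'],s['position'],np.round(s['tool_rot'],3),s['grip_width'],env.tips_ahead)
E
```

```text
[ 1.49214857 -0.01132229  0.8015236 ]
[0.34550448 0.77090231 0.86016858]
0.1 [ 0.24650763 -0.49161439  0.40418051] [[ 0.448 -0.894 -0.   ]
 [-0.894 -0.448  0.001]
 [-0.001 -0.    -1.   ]] 0.085087645503484 0.1734
```

View pics/1.png

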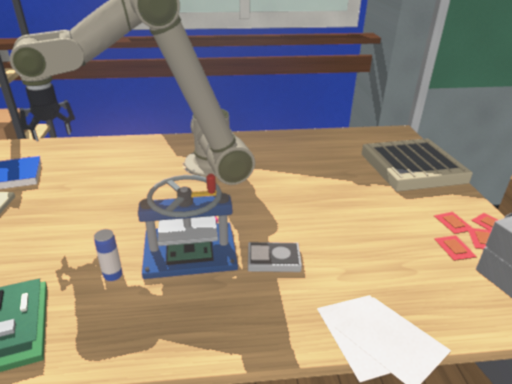

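View pics/2.png

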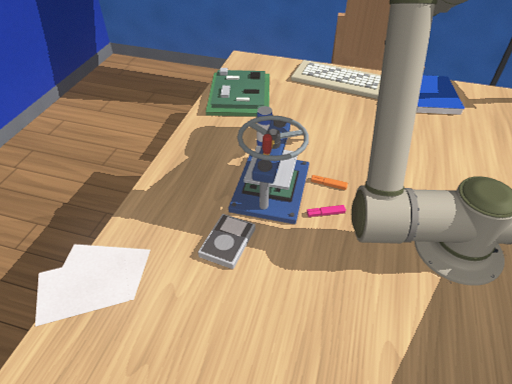

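Scene view: the wheel is around (185,195), the handle at (211,184), the can at (108,255) and the drive at (274,257). Side view: the wheel is around (272,138), the handle at (267,145), and the pens at (328,183) and (326,211). Next I'll triangulate the handle and zoom in on the wheel.

```bash
cat > m.py <<'E'
from h import *
def red(c,box):
    h=cv2.cvtColor(c[0],cv2.COLOR_BGR2HSV); m=((h[...,0]<8)|(h[...,0]>174))&(h[...,1]>170)&(h[...,2]>60)
    k=np.zeros_like(m);x0,y0,x1,y1=box;k[y0:y1,x0:x1]=1;m=(m&k).astype(np.uint8)
    n,l,s,ce=cv2.connectedComponentsWithStats(m);i=1+np.argmax(s[1:,4]);return ce[i],s[i]
def tri(a,p,b,q):
    o1,d1=ray(a,*p);o2,d2=ray(b,*q);d1/=np.linalg.norm(d1);d2/=np.linalg.norm(d2)
    s=np.linalg.lstsq(np.c_[d1,-d2],o2-o1,rcond=None)[0]
    x,y=o1+s[0]*d1,o2+s[1]*d2;return (x+y)/2,np.linalg.norm(x-y)
E
python3 - <<'E'
from m import *
a=cam('scene');b=cam('side')
p,s=red(a,(140,165,240,215));q,t=red(b,(230,110,310,170));print(p,s,q,t,tri(a,p,b,q))
A=cv2.resize(a[0][165:285,90:310],None,fx=3.4,fy=3.4,interpolation=cv2.INTER_CUBIC)
B=cv2.resize(b[0][95:275,195:355],None,fx=3.3,fy=3.3,interpolation=cv2.INTER_CUBIC)
cv2.imwrite('pics/3.png',A);cv2.imwrite('pics/4.png',B)
E
```

```text
Traceback (most recent call last):
  File "m.py", line 5, in red
    n,l,s,ce=cv2.connectedComponentsWithStats(m);i=1+np.argmax(s[1:,4]);return ce[i],s[i]
                                                     ~~~~~~~~~^^^^^^^^^
ValueError: attempt to get argmax of an empty sequence
```

```bash
python3 - <<'E'
from m import *
a=cam('scene');b=cam('side')
h=cv2.cvtColor(a[0],cv2.COLOR_BGR2HSV);print(h[180:190,211])
h=cv2.cvtColor(b[0],cv2.COLOR_BGR2HSV);print(h[138:152:2,267])
A=cv2.resize(a[0][165:285,90:310],None,fx=3.4,fy=3.4,interpolation=cv2.INTER_CUBIC)
B=cv2.resize(b[0][95:275,195:355],None,fx=3.3,fy=3.3,interpolation=cv2.INTER_CUBIC)
cv2.imwrite('pics/3.png',A);cv2.imwrite('pics/4.png',B)
E
```

```text
[[  2 161 147]
 [  2 159 146]
 [  2 161 146]
 [  2 159 146]
 [  2 161 146]
 [  2 161 146]
 [  2 160 145]
 [  3 161 144]
 [  2 159 144]
 [  2 159 144]]
[[  2 166 138]
 [  2 162 135]
 [  2 158 121]
 [  2 159 120]
 [  2 159 119]
 [  1 159 119]
 [  1 156 118]]
```

View pics/3.png

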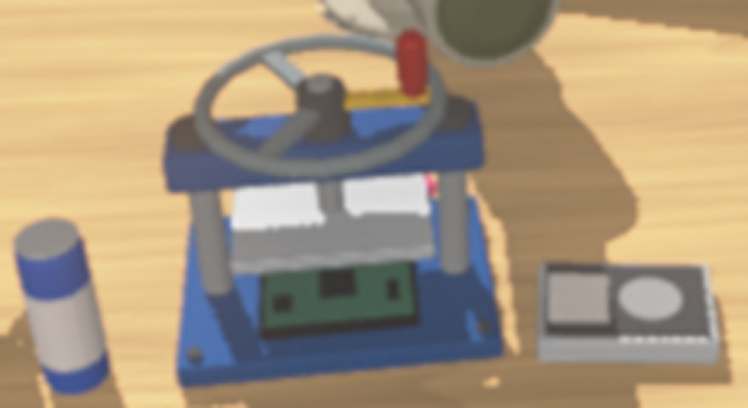

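View pics/4.png

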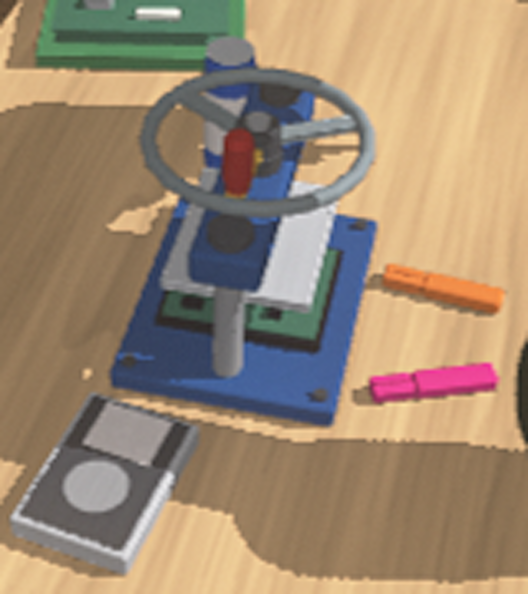

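The crops show the hub top at scene (185,189.7) and side (273.8,132). The yellow spoke points toward the handle, and the can and drive stand clear below rim height.

```bash
sed -i 's/>170)&/>120)\&/' m.py; python3 - <<'E'
from m import *
a=cam('scene');b=cam('side')
p,s=red(a,(140,165,240,200));q,t=red(b,(230,110,310,170));print(p,s,q,t)
H,e=tri(a,p,b,q);print('handle',H,e)
u=(185,189.7);v=(273.8,132)
C,e=tri(a,u,b,v);print('hub',C,e,plane(a,*u,.218),plane(b,*v,.218))
print('r',np.linalg.norm((H-C)[:2]),'az',np.degrees(np.arctan2(*(H-C)[1::-1])))
# rim: extreme points in crops, top outer edges
for c,L in((a,[(195,105),(446,105),(322,37),(318,175)]),(b,[(141,142),(375,142),(258,70),(258,215)])):
    k=3.4 if c is a else 3.3;o=np.array([90,165] if c is a else [195,95])
    for x in L: P=plane(c,*(np.array(x)/k+o),.2);print(P.round(3),np.linalg.norm(P[:2]-C[:2]).round(3))
print('can',plane(a,103.8,233.5,.14),'drive',plane(a,274,253,.027),'pens',plane(b,328,183,.01),plane(b,326,211,.01))
base=[(180,370),(503,340),(490,202)]
for x in base: print(plane(a,x[0]/3.4+90,x[1]/3.4+165,.022))
E
```

```text
[210.68461538 182.76153846] [207 174   8  19 130] [266.74666667 143.21333333] [263 134   9  20 150]
handle [ 0.54152165 -0.01283816  0.22855273] 0.00022530683304956695
hub [ 0.54120092 -0.08263454  0.21260208] 0.004247911430756086 [ 0.55307074 -0.08052291  0.218     ] [ 0.53919843 -0.07873437  0.218     ]
r 0.06979711549658485 az 89.73671798530583
[ 0.546 -0.18   0.2  ] 0.098
[0.564 0.013 0.2  ] 0.098
[ 0.45  -0.085  0.2  ] 0.092
[ 0.648 -0.083  0.2  ] 0.107
[ 0.632 -0.048  0.2  ] 0.097
[ 0.446 -0.103  0.2  ] 0.097
[ 0.565 -0.176  0.2  ] 0.097
[0.516 0.015 0.2  ] 0.1
can [ 0.61913126 -0.28974177  0.14      ] drive [0.60583573 0.15417787 0.027     ] pens [ 0.37466998 -0.14572733  0.01      ] [ 0.36207486 -0.02709085  0.01      ]
[ 0.64998107 -0.20422662  0.022     ]
[0.63997094 0.04963995 0.022     ]
[0.45511159 0.05252974 0.022     ]
```

Two estimates of the hub and rim put the wheel axis at about (0.545,-0.082). The handle is at about (0.541,-0.013), a radius of about 70 mm against the nominal 72, at azimuth about +90°. That makes the start angle about 1.57 rad. I'll close the fingers, align the tool and move near the wheel, still above it.

step_arm --increments '[{"z": -1.9, "wz": 0.116, "gripper": 0}, {"z": -1.9, "wz": 0.116}, {"z": -1.9, "wz": 0.116}, {"z": -1.9, "wz": 0.116}, {"x": -3.3, "y": -1.6}, {"x": -3.3, "y": -1.6}, {"x": -3.3, "y": -1.6}, {"x": -3.3, "y": -1.6}, {"x": -3.3, "y": -1.6}, {"x": -3.3, "y": -1.6}, {"x": -3.3, "y": -1.6}, {"x": -3.3, "y": -1.6}, {"x": -3.3, "y": -1.6}, {"x": -3.3, "y": -1.6}, {"x": -3.3, "y": -1.6}, {"x": -3.3, "y": -1.6}, {"x": -3.3, "y": -1.6}, {"x": -3.3, "y": -1.6}]'

```text
invalid input at $.increments[0]: expected keys x, y, z, wx, wy, wz, gripper
```

```bash
python3 - <<'E'
from m import *
s=env.observe();print(s['position'],s['tool_rot'].round(3) if hasattr(s['tool_rot'],'round') else s['tool_rot'],s['grip_width'],env.tips_ahead,s['ft_force'])
c=cam('wrist');cv2.imwrite('pics/5.png',c[0]);print(-c[2].T@c[3]);np.save('w.npy',np.array([c[1],c[2]]));
print(red(c,(0,0,512,384)),proj(c,(.545,-.082,.218)),proj(c,(.541,-.013,.253)))
E
```

```text
[ 0.24652627 -0.49163396  0.40465527] [[ 0.448 -0.894 -0.   ]
 [-0.894 -0.448  0.   ]
 [-0.    -0.    -1.   ]] 0.08576328946020825 0.1734 [ 0.89444714 -0.06656456  0.34942773]
[ 0.31972106 -0.4557515   0.37321521]Traceback (most recent call last):
  File "<stdin>", line 4, in <module>
  File "m.py", line 5, in red
    n,l,s,ce=cv2.connectedComponentsWithStats(m);i=1+np.argmax(s[1:,4]);return ce[i],s[i]
                                                     ~~~~~~~~~^^^^^^^^^
    return _wrapfunc(a, 'argmax', axis=axis, out=out, **kwds)
    return bound(*args, **kwds)
ValueError: attempt to get argmax of an empty sequence
```

View pics/5.png

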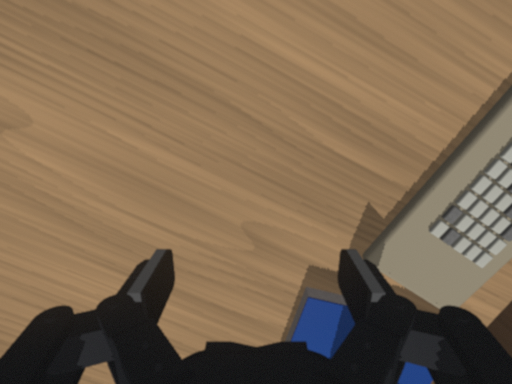

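The arm hasn't moved because every row needs all the keys. This wrist picture shows only the keyboard, a blue book and the open fingers. I'll resend the move with full rows.

step_arm --increments '[{"x": 0, "y": 0, "z": -1.9, "wx": 0, "wy": 0, "wz": 0.116, "gripper": 0}, {"x": 0, "y": 0, "z": -1.9, "wx": 0, "wy": 0, "wz": 0.116, "gripper": 0}, {"x": 0, "y": 0, "z": -1.9, "wx": 0, "wy": 0, "wz": 0.116, "gripper": 0}, {"x": 0, "y": 0, "z": -1.9, "wx": 0, "wy": 0, "wz": 0.116, "gripper": 0}, {"x": -3.3, "y": -1.6, "z": 0, "wx": 0, "wy": 0, "wz": 0, "gripper": 0}, {"x": -3.3, "y": -1.6, "z": 0, "wx": 0, "wy": 0, "wz": 0, "gripper": 0}, {"x": -3.3, "y": -1.6, "z": 0, "wx": 0, "wy": 0, "wz": 0, "gripper": 0}, {"x": -3.3, "y": -1.6, "z": 0, "wx": 0, "wy": 0, "wz": 0, "gripper": 0}, {"x": -3.3, "y": -1.6, "z": 0, "wx": 0, "wy": 0, "wz": 0, "gripper": 0}, {"x": -3.3, "y": -1.6, "z": 0, "wx": 0, "wy": 0, "wz": 0, "gripper": 0}, {"x": -3.3, "y": -1.6, "z": 0, "wx": 0, "wy": 0, "wz": 0, "gripper": 0}, {"x": -3.3, "y": -1.6, "z": 0, "wx": 0, "wy": 0, "wz": 0, "gripper": 0}, {"x": -3.3, "y": -1.6, "z": 0, "wx": 0, "wy": 0, "wz": 0, "gripper": 0}, {"x": -3.3, "y": -1.6, "z": 0, "wx": 0, "wy": 0, "wz": 0, "gripper": 0}, {"x": -3.3, "y": -1.6, "z": 0, "wx": 0, "wy": 0, "wz": 0, "gripper": 0}, {"x": -3.3, "y": -1.6, "z": 0, "wx": 0, "wy": 0, "wz": 0, "gripper": 0}, {"x": -3.3, "y": -1.6, "z": 0, "wx": 0, "wy": 0, "wz": 0, "gripper": 0}, {"x": -3.3, "y": -1.6, "z": 0, "wx": 0, "wy": 0, "wz": 0, "gripper": 0}]'

```text
time_s: 2.25
position: [0.4705, -0.0279, 0.4809]
tool_rot: [[0.001, -1.0, 0.0], [-1.0, -0.001, -0.0], [0.0, -0.0, -1.0]]
ft_force: [0.6, -0.3, -0.2]
grip_width: -0.0
```

```bash
python3 - <<'E'
from m import *
s=env.observe();print(s['position'],np.round(s['tool_rot'],3),s['grip_width'],env.tips_ahead,s['ft_force'])
c=cam('wrist');cv2.imwrite('pics/6.png',c[0]);print(-c[2].T@c[3])
print(proj(c,(.545,-.082,.218)),proj(c,(.541,-.013,.253)))
print(red(c,(0,0,512,384)))
E
```

```text
[ 0.4705017  -0.02791568  0.48086245] [[ 0.001 -1.     0.   ]
 [-1.    -0.001 -0.   ]
 [ 0.    -0.    -1.   ]] -4.100423589840595e-05 0.1734 [ 0.63431232 -0.32342884 -0.17528919]
[ 0.55234199 -0.02842669  0.44947284]
[324.93172933 108.49479848] [232.42730421 116.53959134]
(array([232.93639208, 115.1991658 ]), array([216,  98,  35,  36, 959], dtype=int32))
```

View pics/6.png

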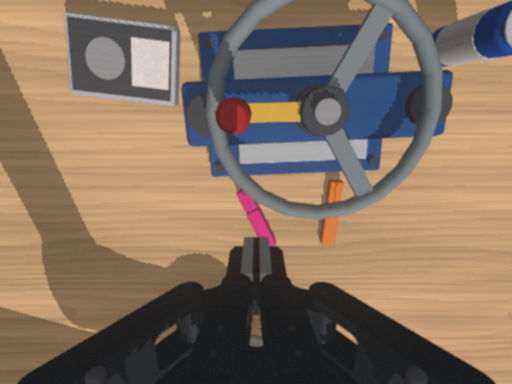

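The wrist view shows the hub nut at (327,111), the handle top at (233,115) and the yellow spoke between them. The closed fingertips are at about (257,240), clear of everything. Pictures viewed so far: 6.

```bash
cat > plan.py <<'E'
import sys
from m import *
# finger azimuths deg -> printed increments in tool axes (x_tool=-Y, y_tool=-X), cm
C=np.array([.543,-.083])
def rows(p,az,r=.072):
    R=np.array(env.observe()['tool_rot'])
    for a in az:
        t=C+r*np.array([np.cos(np.radians(a)),np.sin(np.radians(a))]);d=np.round(100*(R[:2,:2].T@(t-p)),2)
        print(f'{{"x": {d[0]:.2f}, "y": {d[1]:.2f}, "z": 0, "wx": 0, "wy": 0, "wz": 0, "gripper": 0}},',end=' ')
        p=p+R[:2,:2]@d/100
    print()
E
python3 - <<'E'
from plan import *
c=cam('wrist');C1=plane(c,327,111,.218);H1=plane(c,*red(c,(0,0,512,384))[0],.25);print(C1,H1,H1-C1,np.linalg.norm((H1-C1)[:2]))
h=plane(c,233.3,115.5,.253);print(h)
E
```

```text
[ 0.54462766 -0.07960191  0.218     ] [ 0.54164237 -0.01297212  0.25      ] [-0.0029853  0.0666298  0.032    ] 0.06669663975181914
[ 0.5429126  -0.00958369  0.253     ]
```

```bash
sed -i 's/^C=.*/C=np.array([.544,-.082])/' plan.py; python3 - <<'E'
from plan import *
p=np.array(env.observe()['position'])[:2]
t=C+.072*np.array([np.cos(np.radians(128)),np.sin(np.radians(128))]);print(t-p)
rows(t,[126,124,122,120,118,116,114,112,110,108,105,102,99,96,93,90])
E
```

```text
[0.02868228 0.00127677]
{"x": -0.15, "y": -0.20, "z": 0, "wx": 0, "wy": 0, "wz": 0, "gripper": 0}, {"x": -0.14, "y": -0.21, "z": 0, "wx": 0, "wy": 0, "wz": 0, "gripper": 0}, {"x": -0.14, "y": -0.21, "z": 0, "wx": 0, "wy": 0, "wz": 0, "gripper": 0}, {"x": -0.13, "y": -0.22, "z": 0, "wx": 0, "wy": 0, "wz": 0, "gripper": 0}, {"x": -0.12, "y": -0.22, "z": 0, "wx": 0, "wy": 0, "wz": 0, "gripper": 0}, {"x": -0.11, "y": -0.22, "z": 0, "wx": 0, "wy": 0, "wz": 0, "gripper": 0}, {"x": -0.11, "y": -0.23, "z": 0, "wx": 0, "wy": 0, "wz": 0, "gripper": 0}, {"x": -0.09, "y": -0.23, "z": 0, "wx": 0, "wy": 0, "wz": 0, "gripper": 0}, {"x": -0.09, "y": -0.24, "z": 0, "wx": 0, "wy": 0, "wz": 0, "gripper": 0}, {"x": -0.08, "y": -0.23, "z": 0, "wx": 0, "wy": 0, "wz": 0, "gripper": 0}, {"x": -0.11, "y": -0.37, "z": 0, "wx": 0, "wy": 0, "wz": 0, "gripper": 0}, {"x": -0.08, "y": -0.36, "z": 0, "wx": 0, "wy": 0, "wz": 0, "gripper": 0}, {"x": -0.07, "y": -0.37, "z": 0, "wx": 0, "wy": 0, "wz": 0, "gripper": 0}, {"x": -0.05, "y": -0.38, "z": 0, "wx": 0, "wy": 0, "wz": 0, "gripper": 0}, {"x": -0.03, "y": -0.37, "z": 0, "wx": 0, "wy": 0, "wz": 0, "gripper": 0}, {"x": -0.00, "y": -0.38, "z": 0, "wx": 0, "wy": 0, "wz": 0, "gripper": 0},
```

Next I'll move over, descend, and make the first gentle approach.

step_arm --increments '[{"x": -0.1, "y": -1.4, "z": 0, "wx": 0, "wy": 0, "wz": 0, "gripper": 0}, {"x": 0, "y": -1.5, "z": 0, "wx": 0, "wy": 0, "wz": 0, "gripper": 0}, {"x": 0, "y": 0, "z": 2.0, "wx": 0, "wy": 0, "wz": 0, "gripper": 0}, {"x": 0, "y": 0, "z": 2.0, "wx": 0, "wy": 0, "wz": 0, "gripper": 0}, {"x": 0, "y": 0, "z": 2.0, "wx": 0, "wy": 0, "wz": 0, "gripper": 0}, {"x": 0, "y": 0, "z": 1.9, "wx": 0, "wy": 0, "wz": 0, "gripper": 0}, {"x": -0.15, "y": -0.2, "z": 0, "wx": 0, "wy": 0, "wz": 0, "gripper": 0}, {"x": -0.14, "y": -0.2, "z": 0, "wx": 0, "wy": 0, "wz": 0, "gripper": 0}, {"x": -0.14, "y": -0.2, "z": 0, "wx": 0, "wy": 0, "wz": 0, "gripper": 0}, {"x": -0.13, "y": -0.2, "z": 0, "wx": 0, "wy": 0, "wz": 0, "gripper": 0}, {"x": -0.12, "y": -0.2, "z": 0, "wx": 0, "wy": 0, "wz": 0, "gripper": 0}, {"x": -0.11, "y": -0.2, "z": 0, "wx": 0, "wy": 0, "wz": 0, "gripper": 0}, {"x": -0.11, "y": -0.2, "z": 0, "wx": 0, "wy": 0, "wz": 0, "gripper": 0}]'

```text
time_s: 3.65
position: [0.5133, -0.0193, 0.4019]
tool_rot: [[0.001, -1.0, 0.0], [-1.0, -0.001, -0.0], [0.0, -0.0, -1.0]]
ft_force: [1.0, 0.2, 0.1]
grip_width: 0.0001
```

```bash
python3 - <<'E'
from m import *
c=cam('wrist');b=cam('side')
print(red(c,(0,0,512,384)))
B=cv2.resize(b[0][75:195,215:355],None,fx=2.8,fy=2.8,interpolation=cv2.INTER_CUBIC)
W=cv2.resize(c[0],(400,300))
cv2.imwrite('pics/7.png',np.hstack([W,np.pad(B,((0,0),(0,0),(0,0)))[:300]]))
E
```

```text
(array([241.15375678, 210.40278854]), array([ 216,  176,   50,   67, 2582], dtype=int32))
```

View pics/7.png

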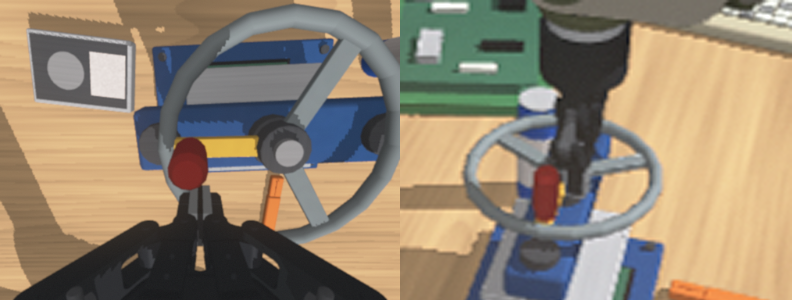

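In the wrist and side pictures the tips stand just behind the handle at handle height, clear of the rim and spoke. Now I'll compute the push.

```bash
python3 - <<'E'
from plan import *
az=[113,110,107,104]+[104-5*i for i in range(1,65)]
p=np.array(env.observe()['position'])[:2]
for k in range(0,60,20):
    rows(p,az[k:k+20]);a=np.radians(az[k+19]);p=C+.072*np.array([np.cos(a),np.sin(a)]);print(az[k+19])
E
```

```text
{"x": -0.36, "y": -0.25, "z": 0, "wx": 0, "wy": 0, "wz": 0, "gripper": 0}, {"x": -0.13, "y": -0.35, "z": 0, "wx": 0, "wy": 0, "wz": 0, "gripper": 0}, {"x": -0.12, "y": -0.36, "z": 0, "wx": 0, "wy": 0, "wz": 0, "gripper": 0}, {"x": -0.10, "y": -0.36, "z": 0, "wx": 0, "wy": 0, "wz": 0, "gripper": 0}, {"x": -0.13, "y": -0.62, "z": 0, "wx": 0, "wy": 0, "wz": 0, "gripper": 0}, {"x": -0.07, "y": -0.62, "z": 0, "wx": 0, "wy": 0, "wz": 0, "gripper": 0}, {"x": -0.01, "y": -0.63, "z": 0, "wx": 0, "wy": 0, "wz": 0, "gripper": 0}, {"x": 0.03, "y": -0.63, "z": 0, "wx": 0, "wy": 0, "wz": 0, "gripper": 0}, {"x": 0.10, "y": -0.62, "z": 0, "wx": 0, "wy": 0, "wz": 0, "gripper": 0}, {"x": 0.15, "y": -0.61, "z": 0, "wx": 0, "wy": 0, "wz": 0, "gripper": 0}, {"x": 0.20, "y": -0.60, "z": 0, "wx": 0, "wy": 0, "wz": 0, "gripper": 0}, {"x": 0.25, "y": -0.57, "z": 0, "wx": 0, "wy": 0, "wz": 0, "gripper": 0}, {"x": 0.30, "y": -0.55, "z": 0, "wx": 0, "wy": 0, "wz": 0, "gripper": 0}, {"x": 0.34, "y": -0.53, "z": 0, "wx": 0, "wy": 0, "wz": 0, "gripper": 0}, {"x": 0.40, "y": -0.49, "z": 0, "wx": 0, "wy": 0, "wz": 0
[... 2643 characters left out ...]
: 0, "wz": 0, "gripper": 0}, {"x": -0.43, "y": 0.46, "z": 0, "wx": 0, "wy": 0, "wz": 0, "gripper": 0}, {"x": -0.47, "y": 0.41, "z": 0, "wx": 0, "wy": 0, "wz": 0, "gripper": 0}, {"x": -0.51, "y": 0.38, "z": 0, "wx": 0, "wy": 0, "wz": 0, "gripper": 0}, {"x": -0.53, "y": 0.33, "z": 0, "wx": 0, "wy": 0, "wz": 0, "gripper": 0}, {"x": -0.57, "y": 0.28, "z": 0, "wx": 0, "wy": 0, "wz": 0, "gripper": 0}, {"x": -0.58, "y": 0.22, "z": 0, "wx": 0, "wy": 0, "wz": 0, "gripper": 0}, {"x": -0.60, "y": 0.18, "z": 0, "wx": 0, "wy": 0, "wz": 0, "gripper": 0}, {"x": -0.62, "y": 0.13, "z": 0, "wx": 0, "wy": 0, "wz": 0, "gripper": 0}, {"x": -0.62, "y": 0.07, "z": 0, "wx": 0, "wy": 0, "wz": 0, "gripper": 0}, 
-176
```

step_arm --increments '[{"x": -0.3, "y": -0.25, "z": 0, "wx": 0, "wy": 0, "wz": 0, "gripper": 0}, {"x": -0.15, "y": -0.35, "z": 0, "wx": 0, "wy": 0, "wz": 0, "gripper": 0}, {"x": -0.15, "y": -0.35, "z": 0, "wx": 0, "wy": 0, "wz": 0, "gripper": 0}, {"x": -0.1, "y": -0.35, "z": 0, "wx": 0, "wy": 0, "wz": 0, "gripper": 0}, {"x": -0.15, "y": -0.6, "z": 0, "wx": 0, "wy": 0, "wz": 0, "gripper": 0}, {"x": -0.05, "y": -0.6, "z": 0, "wx": 0, "wy": 0, "wz": 0, "gripper": 0}, {"x": 0, "y": -0.65, "z": 0, "wx": 0, "wy": 0, "wz": 0, "gripper": 0}, {"x": 0.05, "y": -0.65, "z": 0, "wx": 0, "wy": 0, "wz": 0, "gripper": 0}, {"x": 0.1, "y": -0.6, "z": 0, "wx": 0, "wy": 0, "wz": 0, "gripper": 0}, {"x": 0.15, "y": -0.6, "z": 0, "wx": 0, "wy": 0, "wz": 0, "gripper": 0}, {"x": 0.2, "y": -0.6, "z": 0, "wx": 0, "wy": 0, "wz": 0, "gripper": 0}, {"x": 0.25, "y": -0.55, "z": 0, "wx": 0, "wy": 0, "wz": 0, "gripper": 0}, {"x": 0.3, "y": -0.55, "z": 0, "wx": 0, "wy": 0, "wz": 0, "gripper": 0}, {"x": 0.35, "y": -0.55, "z": 0, "wx": 0, "wy": 0, "wz": 0, "gripper": 0}, {"x": 0.4, "y": -0.5, "z": 0, "wx": 0, "wy": 0, "wz": 0, "gripper": 0}, {"x": 0.45, "y": -0.45, "z": 0, "wx": 0, "wy": 0, "wz": 0, "gripper": 0}, {"x": 0.45, "y": -0.4, "z": 0, "wx": 0, "wy": 0, "wz": 0, "gripper": 0}, {"x": 0.5, "y": -0.4, "z": 0, "wx": 0, "wy": 0, "wz": 0, "gripper": 0}, {"x": 0.55, "y": -0.35, "z": 0, "wx": 0, "wy": 0, "wz": 0, "gripper": 0}, {"x": 0.55, "y": -0.25, "z": 0, "wx": 0, "wy": 0, "wz": 0, "gripper": 0}]'

```text
time_s: 5.75
position: [0.6096, -0.0538, 0.4017]
tool_rot: [[0.001, -1.0, 0.001], [-1.0, -0.001, 0.0], [-0.0, -0.001, -1.0]]
ft_force: [-1.9, 2.9, -0.9]
grip_width: 0.0001
```

```bash
cat > chk.py <<'E'
from plan import *
s=env.observe();p=np.array(s['position'])[:2]
print('finger az',np.degrees(np.arctan2(*(p-C)[::-1])),'r',np.linalg.norm(p-C),'z',s['position'][2],'F',s['ft_force'])
for n,box in(('scene',(130,160,245,215)),('side',(225,100,320,170)),('wrist',(0,0,512,384))):
    c=cam(n)
    try:
        q,st=red(c,box); h=plane(c,*q,.2285)[:2];print(n,q.round(1),st[4],'h',h.round(4),'az',np.degrees(np.arctan2(*(h-C)[::-1])).round(1),'r',np.linalg.norm(h-C).round(3))
    except ValueError: print(n,'none')
E
python3 chk.py
```

```text
finger az 23.30653142922922 r 0.07138942821447357 z 0.40169429166469556 F [-1.92572619  2.93268655 -0.89953441]
scene [184.  199.4] 167 h [ 0.6151 -0.0807] az 1.1 r 0.071
side [247.7 131.8] 13 h [ 0.6028 -0.0458] az 31.6 r 0.069
wrist [304.9 249.4] 2821 h [ 0.6118 -0.0824] az -0.3 r 0.068
```

The force is a gentle 3.5 N or so, and the handle is at azimuth about 0°, leading the finger by about 23°. I'll continue with the next 100°.

step_arm --increments '[{"x": 0.6, "y": -0.25, "z": 0, "wx": 0, "wy": 0, "wz": 0, "gripper": 0}, {"x": 0.6, "y": -0.2, "z": 0, "wx": 0, "wy": 0, "wz": 0, "gripper": 0}, {"x": 0.6, "y": -0.1, "z": 0, "wx": 0, "wy": 0, "wz": 0, "gripper": 0}, {"x": 0.65, "y": -0.05, "z": 0, "wx": 0, "wy": 0, "wz": 0, "gripper": 0}, {"x": 0.65, "y": 0, "z": 0, "wx": 0, "wy": 0, "wz": 0, "gripper": 0}, {"x": 0.65, "y": 0.05, "z": 0, "wx": 0, "wy": 0, "wz": 0, "gripper": 0}, {"x": 0.6, "y": 0.1, "z": 0, "wx": 0, "wy": 0, "wz": 0, "gripper": 0}, {"x": 0.6, "y": 0.15, "z": 0, "wx": 0, "wy": 0, "wz": 0, "gripper": 0}, {"x": 0.6, "y": 0.2, "z": 0, "wx": 0, "wy": 0, "wz": 0, "gripper": 0}, {"x": 0.55, "y": 0.25, "z": 0, "wx": 0, "wy": 0, "wz": 0, "gripper": 0}, {"x": 0.55, "y": 0.3, "z": 0, "wx": 0, "wy": 0, "wz": 0, "gripper": 0}, {"x": 0.5, "y": 0.35, "z": 0, "wx": 0, "wy": 0, "wz": 0, "gripper": 0}, {"x": 0.5, "y": 0.4, "z": 0, "wx": 0, "wy": 0, "wz": 0, "gripper": 0}, {"x": 0.45, "y": 0.45, "z": 0, "wx": 0, "wy": 0, "wz": 0, "gripper": 0}, {"x": 0.4, "y": 0.5, "z": 0, "wx": 0, "wy": 0, "wz": 0, "gripper": 0}, {"x": 0.35, "y": 0.5, "z": 0, "wx": 0, "wy": 0, "wz": 0, "gripper": 0}, {"x": 0.35, "y": 0.55, "z": 0, "wx": 0, "wy": 0, "wz": 0, "gripper": 0}, {"x": 0.3, "y": 0.55, "z": 0, "wx": 0, "wy": 0, "wz": 0, "gripper": 0}, {"x": 0.2, "y": 0.6, "z": 0, "wx": 0, "wy": 0, "wz": 0, "gripper": 0}, {"x": 0.2, "y": 0.6, "z": 0, "wx": 0, "wy": 0, "wz": 0, "gripper": 0}]'

```text
time_s: 7.9
position: [0.5593, -0.1526, 0.4017]
tool_rot: [[0.001, -1.0, 0.0], [-1.0, -0.001, -0.0], [0.0, -0.0, -1.0]]
ft_force: [4.1, 2.1, 0.1]
grip_width: 0.0001
```

```bash
python3 chk.py
```

```text
finger az -77.79358157805032 r 0.07224769200671156 z 0.4017456617199078 F [4.05442513 2.08858843 0.12611587]
scene [156.9 192.6] 14 h [ 0.5771 -0.15  ] az -64.0 r 0.076
side [282.  113.5] 132 h [ 0.5354 -0.1556] az -96.7 r 0.074
wrist [256.2 322.5] 153 h [ 0.5101 -0.1536] az -115.3 r 0.079
```

step_arm --increments '[{"x": 0.1, "y": 0.6, "z": 0, "wx": 0, "wy": 0, "wz": 0, "gripper": 0}, {"x": 0.05, "y": 0.6, "z": 0, "wx": 0, "wy": 0, "wz": 0, "gripper": 0}, {"x": 0, "y": 0.6, "z": 0, "wx": 0, "wy": 0, "wz": 0, "gripper": 0}, {"x": -0.05, "y": 0.6, "z": 0, "wx": 0, "wy": 0, "wz": 0, "gripper": 0}, {"x": -0.1, "y": 0.6, "z": 0, "wx": 0, "wy": 0, "wz": 0, "gripper": 0}, {"x": -0.15, "y": 0.6, "z": 0, "wx": 0, "wy": 0, "wz": 0, "gripper": 0}, {"x": -0.2, "y": 0.6, "z": 0, "wx": 0, "wy": 0, "wz": 0, "gripper": 0}, {"x": -0.25, "y": 0.55, "z": 0, "wx": 0, "wy": 0, "wz": 0, "gripper": 0}, {"x": -0.3, "y": 0.55, "z": 0, "wx": 0, "wy": 0, "wz": 0, "gripper": 0}, {"x": -0.35, "y": 0.5, "z": 0, "wx": 0, "wy": 0, "wz": 0, "gripper": 0}, {"x": -0.4, "y": 0.5, "z": 0, "wx": 0, "wy": 0, "wz": 0, "gripper": 0}, {"x": -0.45, "y": 0.45, "z": 0, "wx": 0, "wy": 0, "wz": 0, "gripper": 0}, {"x": -0.45, "y": 0.4, "z": 0, "wx": 0, "wy": 0, "wz": 0, "gripper": 0}, {"x": -0.5, "y": 0.4, "z": 0, "wx": 0, "wy": 0, "wz": 0, "gripper": 0}, {"x": -0.55, "y": 0.35, "z": 0, "wx": 0, "wy": 0, "wz": 0, "gripper": 0}, {"x": -0.55, "y": 0.3, "z": 0, "wx": 0, "wy": 0, "wz": 0, "gripper": 0}, {"x": -0.6, "y": 0.2, "z": 0, "wx": 0, "wy": 0, "wz": 0, "gripper": 0}, {"x": -0.6, "y": 0.2, "z": 0, "wx": 0, "wy": 0, "wz": 0, "gripper": 0}, {"x": -0.6, "y": 0.15, "z": 0, "wx": 0, "wy": 0, "wz": 0, "gripper": 0}, {"x": -0.6, "y": 0.05, "z": 0, "wx": 0, "wy": 0, "wz": 0, "gripper": 0}]'

```text
time_s: 10.05
position: [0.4716, -0.0865, 0.4017]
tool_rot: [[0.001, -1.0, -0.0], [-1.0, -0.001, -0.0], [0.0, 0.0, -1.0]]
ft_force: [1.8, -4.2, 0.7]
grip_width: -0.0001
```

```bash
python3 chk.py; python3 - <<'E'
from plan import *
rows(np.array(env.observe()['position'])[:2],[-176-5*i for i in range(1,14)])
E
```

```text
finger az -176.456264030204 r 0.07258208507104968 z 0.4017316709819079 F [ 1.83698229 -4.20167477  0.68160318]
scene [192.2 171.2] 128 h [ 0.475 -0.062] az 163.8 r 0.072
side [295.9 136.6] 155 h [ 0.4754 -0.0619] az 163.6 r 0.071
wrist [207.2 251. ] 2838 h [ 0.4723 -0.0592] az 162.3 r 0.075
{"x": -0.55, "y": -0.05, "z": 0, "wx": 0, "wy": 0, "wz": 0, "gripper": 0}, {"x": -0.63, "y": -0.04, "z": 0, "wx": 0, "wy": 0, "wz": 0, "gripper": 0}, {"x": -0.62, "y": -0.09, "z": 0, "wx": 0, "wy": 0, "wz": 0, "gripper": 0}, {"x": -0.61, "y": -0.15, "z": 0, "wx": 0, "wy": 0, "wz": 0, "gripper": 0}, {"x": -0.60, "y": -0.20, "z": 0, "wx": 0, "wy": 0, "wz": 0, "gripper": 0}, {"x": -0.57, "y": -0.25, "z": 0, "wx": 0, "wy": 0, "wz": 0, "gripper": 0}, {"x": -0.55, "y": -0.30, "z": 0, "wx": 0, "wy": 0, "wz": 0, "gripper": 0}, {"x": -0.53, "y": -0.35, "z": 0, "wx": 0, "wy": 0, "wz": 0, "gripper": 0}, {"x": -0.49, "y": -0.39, "z": 0, "wx": 0, "wy": 0, "wz": 0, "gripper": 0}, {"x": -0.45, "y": -0.44, "z": 0, "wx": 0, "wy": 0, "wz": 0, "gripper": 0}, {"x": -0.42, "y": -0.47, "z": 0, "wx": 0, "wy": 0, "wz": 0, "gripper": 0}, {"x": -0.37, "y": -0.50, "z": 0, "wx": 0, "wy": 0, "wz": 0, "gripper": 0}, {"x": -0.33, "y": -0.54, "z": 0, "wx": 0, "wy": 0, "wz": 0, "gripper": 0},
```

All three views agree: the handle is at 164°, and the start was about 92°. I'll go on for 65° and re-measure before the last few degrees.

step_arm --increments '[{"x": -0.55, "y": -0.05, "z": 0, "wx": 0, "wy": 0, "wz": 0, "gripper": 0}, {"x": -0.6, "y": -0.05, "z": 0, "wx": 0, "wy": 0, "wz": 0, "gripper": 0}, {"x": -0.6, "y": -0.1, "z": 0, "wx": 0, "wy": 0, "wz": 0, "gripper": 0}, {"x": -0.6, "y": -0.15, "z": 0, "wx": 0, "wy": 0, "wz": 0, "gripper": 0}, {"x": -0.6, "y": -0.2, "z": 0, "wx": 0, "wy": 0, "wz": 0, "gripper": 0}, {"x": -0.6, "y": -0.25, "z": 0, "wx": 0, "wy": 0, "wz": 0, "gripper": 0}, {"x": -0.55, "y": -0.3, "z": 0, "wx": 0, "wy": 0, "wz": 0, "gripper": 0}, {"x": -0.55, "y": -0.35, "z": 0, "wx": 0, "wy": 0, "wz": 0, "gripper": 0}, {"x": -0.5, "y": -0.4, "z": 0, "wx": 0, "wy": 0, "wz": 0, "gripper": 0}, {"x": -0.45, "y": -0.4, "z": 0, "wx": 0, "wy": 0, "wz": 0, "gripper": 0}, {"x": -0.4, "y": -0.4, "z": 0, "wx": 0, "wy": 0, "wz": 0, "gripper": 0}, {"x": -0.3, "y": -0.4, "z": 0, "wx": 0, "wy": 0, "wz": 0, "gripper": 0}, {"x": -0.25, "y": -0.4, "z": 0, "wx": 0, "wy": 0, "wz": 0, "gripper": 0}, {"x": 0, "y": 0, "z": 0, "wx": 0, "wy": 0, "wz": 0, "gripper": 0}]'

```text
time_s: 11.6
position: [0.5067, -0.021, 0.4017]
tool_rot: [[0.001, -1.0, 0.001], [-1.0, -0.001, 0.001], [-0.001, -0.001, -1.0]]
ft_force: [1.0, -0.7, -0.8]
grip_width: 0.0
```

```bash
python3 chk.py
```

```text
finger az 121.4613324495114 r 0.07150485115009683 z 0.4016617284524077 F [ 1.02529711 -0.68848101 -0.75266336]
scene [210.3 180.8] 129 h [ 0.5316 -0.0136] az 100.3 r 0.069
side [270.8 143.6] 149 h [ 0.5311 -0.0143] az 100.8 r 0.069
wrist [239.6 217. ] 2608 h [ 0.5281 -0.013 ] az 103.0 r 0.071
```

The handle needs about 10 mm more in +x.

step_arm --increments '[{"x": -0.1, "y": -0.3, "z": 0, "wx": 0, "wy": 0, "wz": 0, "gripper": 0}, {"x": -0.1, "y": -0.3, "z": 0, "wx": 0, "wy": 0, "wz": 0, "gripper": 0}, {"x": -0.1, "y": -0.3, "z": 0, "wx": 0, "wy": 0, "wz": 0, "gripper": 0}, {"x": 0, "y": -0.1, "z": 0, "wx": 0, "wy": 0, "wz": 0, "gripper": 0}, {"x": 0, "y": 0, "z": 0, "wx": 0, "wy": 0, "wz": 0, "gripper": 0}, {"x": 0, "y": 0, "z": 0, "wx": 0, "wy": 0, "wz": 0, "gripper": 0}]'

```text
time_s: 12.35
position: [0.5163, -0.0184, 0.4017]
tool_rot: [[0.001, -1.0, 0.001], [-1.0, -0.001, 0.0], [-0.0, -0.001, -1.0]]
ft_force: [-0.5, 0.5, -0.6]
grip_width: -0.0002
```

```bash
python3 chk.py
```

```text
finger az 113.5423652272501 r 0.06941846548261775 z 0.4017377770359042 F [-0.47414485  0.5307518  -0.56170697]
scene [210.6 182.7] 135 h [ 0.5411 -0.013 ] az 92.4 r 0.069
side [267.  143.2] 154 h [ 0.5409 -0.0135] az 92.6 r 0.069
wrist [243.3 217.4] 2615 h [ 0.5377 -0.0122] az 95.2 r 0.07
```

The handle pixels match the start to about 0.3 px. I'll back off, rise, and return to the pose of the earlier wrist picture for comparison.

step_arm --increments '[{"x": 0, "y": 1.0, "z": 0, "wx": 0, "wy": 0, "wz": 0, "gripper": 0}, {"x": 0, "y": 1.0, "z": 0, "wx": 0, "wy": 0, "wz": 0, "gripper": 0}, {"x": 0, "y": 0, "z": -2.0, "wx": 0, "wy": 0, "wz": 0, "gripper": 0}, {"x": 0, "y": 0, "z": -2.0, "wx": 0, "wy": 0, "wz": 0, "gripper": 0}, {"x": 0, "y": 0, "z": -2.0, "wx": 0, "wy": 0, "wz": 0, "gripper": 0}, {"x": 0, "y": 0, "z": -1.9, "wx": 0, "wy": 0, "wz": 0, "gripper": 0}, {"x": 0.5, "y": 1.3, "z": 0, "wx": 0, "wy": 0, "wz": 0, "gripper": 0}, {"x": 0.45, "y": 1.3, "z": 0, "wx": 0, "wy": 0, "wz": 0, "gripper": 0}, {"x": 0, "y": 0, "z": 0, "wx": 0, "wy": 0, "wz": 0, "gripper": 0}, {"x": 0, "y": 0, "z": 0, "wx": 0, "wy": 0, "wz": 0, "gripper": 0}, {"x": 0, "y": 0, "z": 0, "wx": 0, "wy": 0, "wz": 0, "gripper": 0}]'

```text
time_s: 13.6
position: [0.4703, -0.0278, 0.4806]
tool_rot: [[0.001, -1.0, 0.0], [-1.0, -0.001, 0.0], [-0.0, -0.0, -1.0]]
ft_force: [-0.7, 0.3, 0.7]
grip_width: -0.0
```

```bash
python3 chk.py; python3 -c "
from m import *
w=cam('wrist')[0];b=cv2.imread('pics/6.png');s=cam('side')[0]
print(red(cam('wrist'),(0,0,512,384)))
cv2.imwrite('pics/8.png',np.hstack([cv2.resize(b[:270],(400,211)),cv2.resize(w[:270],(400,211))]))"
```

```text
finger az 143.67828136179418 r 0.09142075955652752 z 0.48064708225605834 F [-0.69673571  0.30081528  0.66364732]
scene [210.6 182.5] 137 h [ 0.5405 -0.0131] az 92.9 r 0.069
side [267.1 143.1] 157 h [ 0.5408 -0.0137] az 92.7 r 0.068
wrist [233.2 116.2] 965 h [ 0.5397 -0.0115] az 93.5 r 0.071
(array([233.09147609, 116.004158  ]), array([216,  99,  35,  36, 962], dtype=int32))
```

View pics/8.png

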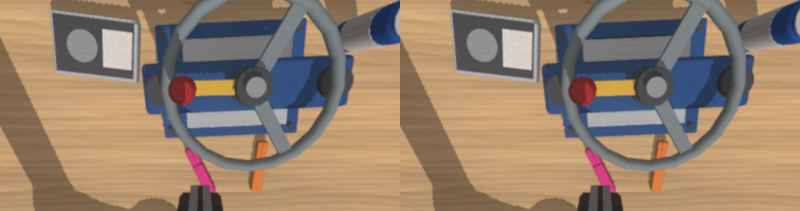

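The before and after views are the same: the handle is at (232.9,115.2) against (233.1,116.0), and the drive, can and pens have not moved. The hand is clear of everything, so I'm handing in.

```bash
python3 -c "
from rig import env
print(env.close_job())"
```

```text
the job is handed in; nothing more can be done
None
```

I pushed the handle once all the way round, clockwise seen from above, with the closed fingertips from behind. I then backed off, lifted clear and handed the job in at about 14 s of the 64 s allowed. No verdict is reported.

- **Handle position:** it is back within about 1 mm of its start. In the scene, side and wrist views its pixels match the first pictures to within 1 px.
- **Full turn:** I followed the handle through azimuths of about 92°, 0°, −97°, 164° and back to 92°. By my estimate the wheel went from about 1.6 to 7.9 rad.
- **Forces:** the wrist force read about 5 N or less at the end of each move; I did not read it in between.
- **Bystanders:** the before and after wrist pictures show the drive, can and both pens unmoved.
- **Disagreements:** the two-view hub height came out 5 mm low, and the handle radius measured 67–72 mm across views against the nominal 72. Neither affected the push, because I judged the end position against the starting pictures.
- **Refused call:** my first move call was refused because its rows lacked some keys, so nothing moved.

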